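# Turn the chisel row round onto the second rack

### The arm

A 7-joint arm with a two-finger parallel gripper is mounted at the origin on the work surface. World frame = base frame: x ahead of the robot, y to its left, z up, the work surface at z = 0. Lengths are in m, angles in rad, forces in N, time in s.
With the tool pointing down it reaches from about 0.35 to 0.9 m from the base axis. Payload 8.1 kg.
Tool frame: the origin (TCP) lies on the centre line of the jaws, within the pads' length; the fingertips stand 11 mm ahead of it and the grasp point (between the pads) lies 8 mm behind it; z points along the fingers, y is the line along which they close (so a half turn about z gives the same grasp; the last joint's range is limited). The gripper opens to 92 mm and grips with 3 to 60 N. Pads are 19 mm wide; open, the fingers measure 130 mm over their backs; the gripper's body (75 mm by 190 mm) begins 47 mm behind the grasp point.
Start: joints at [-1.378, 0.434, 0.025, 1.573, -0.012, 1.134, -0.075], TCP at [0.182, 0.598, 0.238] pointing down, gripper open.
Joint ranges: [-2.62, 2.62], [-0.44, 2.09], [-1.27, 1.32], [0.08, 2.57], [-1.32, 4.46], [0.12, 2], [-2.74, 2.74]. Speed limits (rad/s): [2.22, 2.22, 3.01, 3.01, 3.14, 3.14, 3.14].

### API

Orientations are given as a unit quaternion [x, y, z, w].
In Python, from bench import * gives the robot as it stands.
- The arm moves only by the tool move_arm, never from a script. Its arguments are lists of equal length, an entry for each row: "travel": the shift along the world's x, y, z in m, a list of three; "rotation": the turn, a rotation vector about the world's x, y, z in rad, a list of three; "grip": the opening, from 0 (shut) to 1 (fully open). A call has 1 to 8 rows; each row shifts and turns the commanded pose from where the row before left it; what a row does not reach is not made up. A row lasts 1/12 s, in which the tool goes at most 41.7 mm and 7.16 degrees, less where a joint would pass 70% of its speed; a pose out of reach is approached as far as the arm can. A call with a gripper value outside its range is refused whole. The fingers move at their own pace and stop on an object; "squeeze" is the grip in N (left out, the last holds). Time passes only in rows, so rows that do not move let the fingers close. It gives the time, the measured TCP pose, the force, the opening and the grip force at its end, in the units of the state.
- sense(): the state, without advancing time (a new reading comes with each control period).
- capture(name): name is "scene" or "top" or "wrist"; returns the picture (400x640x3 uint8, red, green, blue); there is no depth.
- get_calibration(name): a dict with "mtx" (3x3 intrinsics, pixels), "xyz" and "rotation" of the camera in the world; the wrist camera has in their place "tool_from_camera" (4x4, takes a point from camera to tool coordinates, whose origin is the TCP and whose axes are the flange's). Camera axes: x right, y up, looking along -z (the intrinsics and any distortion apply to the point x, -y, -z); pixel columns grow to the right and rows downward; lengths in m; the calibration is good to about 2 mm. A picture is of the moment at which its call begins: read the wrist's pose just before it. get_calibration takes no time and is no camera call.
- close_job(): hands the job in; it is judged then, once.
Trained networks look in the newest picture that a camera, given by its name, has taken for a name from the list of things; names that differ only in an ending like _2 or _b are one class to them, and where a whole thing is asked for, a point or a joint stands for the part that bears it (a point fixed in the world has none). Each returns a list of dicts, best first, with "p" (0 to 1); they miss things now and then, are a little off and sometimes report something else, mostly with a low value. They report only what shows in the picture. A call takes as long as a camera call. They do not tell look-alikes from the thing itself.
- look_for(name, camera): "rect" ([centre column, centre row, width, height] in pixels, round what is visible of it).
- silhouettes(name, camera): "region" (400x640 bool, what is visible of it) and "rect" ([centre column, centre row, width, height] in pixels, round what is visible of it).
The state is a dict: "time": time; "joints": joint angles; "qvel": joint speeds; "effort": joint torques, N m; "position": TCP position; "ee_rot": TCP orientation; "force": force on the tool from outside, world axes, zero at the start; "torque": the same for the moment, N m; "width": finger opening in m; "gripper_force": force on a finger pad.
Only numpy, scipy, OpenCV 4.12 (cv2) and the standard library are available. Lean on these libraries where they do the work, as an engineer would, in place of code of your own. Each camera call takes 0.05 s, during which the arm holds its last target. There are 200 camera calls.

### The job

The carver is moving round to the other side of the stone and wants the tools the other way about: move the four carving chisels from the full rack to the empty rack in reverse order, so that the one lying leftmost in the full rack (as the robot sees it) ends up rightmost in the other rack, and so on along the row. Lay each chisel down lengthwise in its own saddle, resting in both of the saddle's V supports and centred on them, and do not let any chisel fall onto the table or a rack's board.

Things in the scene. Friction and masses are not known exactly. Their poses are not given: they have to be found in the camera images.
- point_chisel: point chisel: shank tapering to one sharp point (cone 40 mm long), 190 mm long. Loose steel, about 0.26 kg, round shank 16 mm in diameter, starts level on a saddle of the full rack. Origin on the shank's axis at the place to grip, over the saddle's middle (to 8 mm); x along the shank to the head; shank from x = -80 to +70 mm.
- flat_chisel: flat chisel: plain broad straight-edged blade 40 mm wide, 6 mm thick, 188 mm long. Loose steel, about 0.26 kg, round shank 16 mm in diameter, starts level on a saddle of the full rack. Origin on the shank's axis at the place to grip, over the saddle's middle (to 8 mm); x along the shank to the head; shank from x = -80 to +70 mm.
- claw_chisel: claw chisel: 30 mm wide fork of three separate teeth, 188 mm long. Loose steel, about 0.26 kg, round shank 16 mm in diameter, starts level on a saddle of the full rack. Origin on the shank's axis at the place to grip, over the saddle's middle (to 8 mm); x along the shank to the head; shank from x = -80 to +70 mm.
- bush_chisel: bush-hammer chisel: square block head 26 x 26 x 22 mm with small pyramids on its face, 177 mm long. Loose steel, about 0.26 kg, round shank 16 mm in diameter, starts level on a saddle of the full rack. Origin on the shank's axis at the place to grip, over the saddle's middle (to 8 mm); x along the shank to the head; shank from x = -80 to +70 mm.
- point_saddle: fixed saddle of the full rack where the point chisel lies at the start (all saddles look alike; it never moves). Two blue V supports, 16 mm long, at x = -42 and +42 mm, open between them for the fingers but for a strip 4 mm high. Origin mid-underside, on the board; x along the chisel. V bottom 20, V mouth 38 (37 wide), lying shank's axis 31 mm above the origin.
- flat_saddle: fixed saddle of the full rack where the flat chisel lies at the start (all saddles look alike; it never moves). Two blue V supports, 16 mm long, at x = -42 and +42 mm, open between them for the fingers but for a strip 4 mm high. Origin mid-underside, on the board; x along the chisel. V bottom 20, V mouth 38 (37 wide), lying shank's axis 31 mm above the origin.
- claw_saddle: fixed saddle of the full rack where the claw chisel lies at the start (all saddles look alike; it never moves). Two blue V supports, 16 mm long, at x = -42 and +42 mm, open between them for the fingers but for a strip 4 mm high. Origin mid-underside, on the board; x along the chisel. V bottom 20, V mouth 38 (37 wide), lying shank's axis 31 mm above the origin.
- bush_saddle: fixed saddle of the full rack where the bush chisel lies at the start (all saddles look alike; it never moves). Two blue V supports, 16 mm long, at x = -42 and +42 mm, open between them for the fingers but for a strip 4 mm high. Origin mid-underside, on the board; x along the chisel. V bottom 20, V mouth 38 (37 wide), lying shank's axis 31 mm above the origin.
- full_rack: rack that holds the chisels at the start, in varying order: fixed plywood board 130 (x) x 290 (y) x 12 mm. Origin at the centre of its underside, on the table. Its four saddles stand in a row at y = -105, -35, +35, +105 mm, x = 0; +y is the left end seen from the robot (turned at most 0.25 rad). A seated shank's axis is 43 mm above the table. May be the left or the right rack.
- empty_rack: rack that is empty at the start: same board, origin, axes and row (y = -105, -35, +35, +105 mm, x = 0) as the full rack, with four built-in saddles of the same shape: self-centring Vs at x = -42 and +42 mm, V bottom 32, mouth 50, seated shank's axis 43 mm above the table. A chisel's origin belongs midway between the supports; its head may point either way along x.
Things that resemble listed ones, but are neither listed nor needed, are in the scene too. What is shaped like the claw_chisel but yellow is not meant. Leave any brown look-alike of the bush_chisel alone.

How it is judged:
By the outcome, as a careful person would: the job done as asked, in the order asked, and still so for the second after the job is handed in, with the robot touching nothing.
It also fails if it takes over 102 s, if anything falls off the work surface, if the arm or the gripper's body presses on something with over 40 N, if the wrist force passes 120 N, or if a joint passes its speed limit or range.

## Working session

There is one attempt and no reset: what is moved stays moved. The work goes in short steps, Python scripts to look and compute and a tool call to move; the robot and the scene stay as the last step left them, time stands still between calls to the robot, and variables do not carry over. Pictures are saved under pics/ and viewed, at most 14 in all, crops included, and the job is handed in when it is done.

Besides the shell and the picture viewer there is one more tool, called as name(argument=value, ...) on one line, values as JSON. move_arm: Moves the arm, as the interface text tells. Its arguments: {"type":"object","properties":{"travel":{"type":"array","items":{"type":"array","items":{"type":"number"}}},"rotation":{"type":"array","items":{"type":"array","items":{"type":"number"}}},"grip":{"type":"array","items":{"type":"number"}},"squeeze":{"type":"number"}},"required":["travel","rotation","grip"]}

```bash
mkdir -p pics; python3 - <<'E'
from bench import *
import cv2,numpy as np
s=sense();print({k:np.round(s[k],3).tolist() for k in('time','joints','position','ee_rot','force','width')})
for c in("scene","top"):
    im=capture(c);cv2.imwrite(f"pics/{c}0.png",cv2.cvtColor(im,cv2.COLOR_RGB2BGR))
    g=get_calibration(c);print(c,g)
    for n in("point_chisel","flat_chisel","claw_chisel","bush_chisel","point_saddle","full_rack","empty_rack"):
        print(n,[(round(d['p'],2),np.round(d['rect']).tolist()) for d in look_for(n,c)][:9])
E
```

```text
{'time': 0.0, 'joints': [-1.378, 0.435, 0.025, 1.574, -0.012, 1.134, -0.075], 'position': [0.182, 0.597, 0.237], 'ee_rot': [0.147, 0.989, -0.001, -0.0], 'force': [0.779, 0.084, -0.501], 'width': 0.092}
scene {'mtx': array([[369.21640979,   0.        , 316.99146805],
       [  0.        , 369.21640979, 202.05714207],
       [  0.        ,   0.        ,   1.        ]]), 'xyz': array([ 1.12139312, -0.32932684,  0.51739462]), 'rotation': array([0.40608874, 0.26494827, 0.47620075, 0.73357153])}
point_chisel [(0.76, [215.0, 283.0, 44.0, 61.0])]
flat_chisel [(0.87, [258.0, 273.0, 53.0, 64.0])]
claw_chisel [(0.7, [242.0, 207.0, 22.0, 40.0]), (0.69, [316.0, 246.0, 65.0, 46.0])]
bush_chisel [(0.91, [284.0, 253.0, 55.0, 57.0]), (0.63, [148.0, 237.0, 68.0, 30.0]), (0.38, [422.0, 215.0, 135.0, 56.0])]
point_saddle [(0.74, [213.0, 282.0, 48.0, 48.0])]
full_rack [(0.67, [257.0, 282.0, 150.0, 89.0])]
empty_rack [(0.94, [421.0, 218.0, 132.0, 56.0]), (0.54, [257.0, 274.0, 54.0, 63.0])]
top {'mtx': array([[472.21375434,   0.        , 318.0413984 ],
       [  0.        , 472.21375434, 205.47163942],
       [  0.        ,   0.        ,   1.        ]]), 'xyz': array([ 0.34771888, -0.0497537 ,  1.09774965]), 'rotation': array([ 0.0389664 , -0.02584321, -0.70031658,  0.7122994 ])}
point_chisel [(0.89, [440.0, 142.0, 24.0, 82.0])]
flat_chisel []
claw_chisel [(0.7, [347.0, 160.0, 26.0, 47.0]), (0.65, [348.0, 154.0, 23.0, 78.0]), (0.61, [384.0, 263.0, 41.0, 76.0])]
bush_chisel [(0.79, [486.0, 247.0, 59.0, 63.0]), (0.6, [378.0, 156.0, 19.0, 80.0])]
point_saddle [(0.86, [441.0, 145.0, 27.0, 49.0])]
full_rack [(0.84, [392.0, 156.0, 130.0, 71.0])]
empty_rack [(0.79, [220.0, 164.0, 130.0, 81.0]), (0.49, [409.0, 153.0, 24.0, 55.0])]
```

View pics/top0.png

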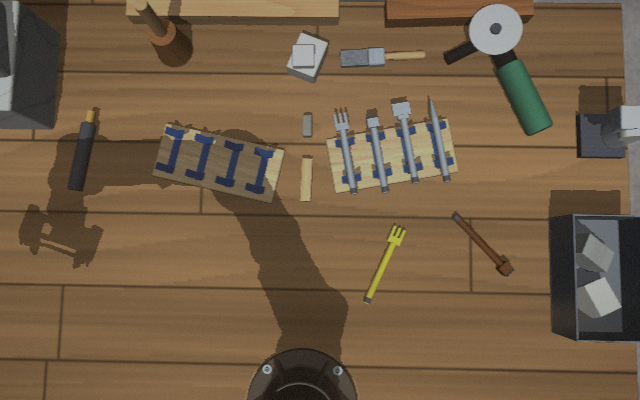

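View pics/scene0.png

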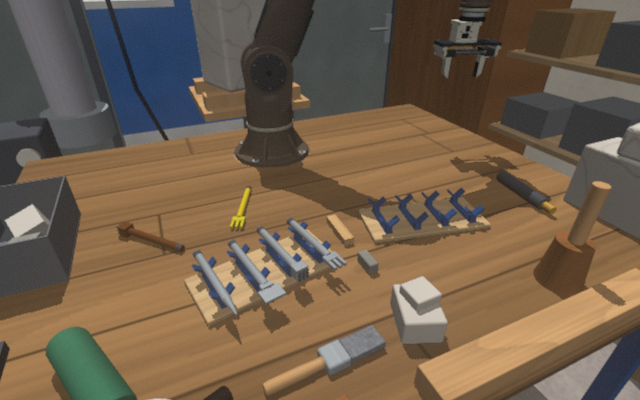

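The top view shows the full rack on the robot's right. From left to right it holds claw (346,150), bush (377,153), flat (406,140) and point (439,140). The empty rack is on the left at about (218,163). The yellow claw (385,262) and the brown bush (485,245) are decoys. The scene view agrees with this.

```bash
cat > h.py <<'E'
import numpy as np,cv2
from scipy.spatial.transform import Rotation as R
from scipy.optimize import minimize
from bench import *
def cam(c,s=None):
    g=get_calibration(c)
    if "xyz" in g: return g["mtx"],np.array(g["xyz"]),R.from_quat(g["rotation"]).as_matrix()
    T=np.array(g["tool_from_camera"]);Rt=R.from_quat(s["ee_rot"]).as_matrix()
    return g["mtx"],np.array(s["position"])+Rt@T[:3,3],Rt@T[:3,:3]
def proj(C,P):
    K,x,M=C;q=(np.atleast_2d(P)-x)@M*[1,-1,-1]
    q=q@K.T;return q[:,:2]/q[:,2:]
def ray(C,uv,z):
    K,x,M=C;d=np.linalg.inv(K)@[uv[0],uv[1],1]
    d=M@(d*[1,-1,-1]);return x+d*(z-x[2])/d[2]
def frame(p,P):
    c,s=np.cos(p[2]),np.sin(p[2]);P=np.asarray(P,float)
    return np.c_[p[0]+c*P[:,0]-s*P[:,1],p[1]+s*P[:,0]+c*P[:,1],P[:,2]]
def box(x0,x1,y0,y1,z0,z1): return [(x,y,z) for x in(x0,x1) for y in(y0,y1) for z in(z0,z1)]
YS=(-.105,-.035,.035,.105)
def render(C,p,shank):
    m=np.zeros((400,640),np.uint8)
    def fill(b,v):
        h=cv2.convexHull(np.round(proj(C,frame(p,b))*16).astype(np.int32))
        cv2.fillConvexPoly(m,h,v,cv2.LINE_AA,4)
    for y in YS:
        fill(box(-.05,.05,y-.004,y+.004,.012,.016),255)
        for a in(-.042,.042): fill(box(a-.008,a+.008,y-.0195,y+.0195,.03,.05),255)
        if shank: fill(box(-.09,.09,y-.008,y+.008,.043,.044),0)
    return m
def blue(im):
    i=im.astype(int);return ((i[...,2]>i[...,0]*1.5+12)&(i[...,2]>i[...,1]*1.25)).astype(np.uint8)*255
def fit(C,B,p0,shank,rad=110):
    u=proj(C,[[p0[0],p0[1],.03]])[0];k=np.zeros_like(B);cv2.circle(k,tuple(int(v) for v in u),rad,255,-1);B=cv2.GaussianBlur(B&k,(0,0),1.5).astype(float)
    f=lambda p:np.mean((cv2.GaussianBlur(render(C,p,shank),(0,0),1.5)-B)**2)
    best=min((minimize(f,[p0[0],p0[1],p0[2]+d],method="Nelder-Mead",options=dict(initial_simplex=np.array([p0[0],p0[1],p0[2]+d])+np.array([[0,0,0],[.015,0,0],[0,.015,0],[0,0,.1]]))) for d in(-.1,0,.1)),key=lambda r:r.fun)
    return best.x,best.fun
E
python3 - <<'E'
from h import *
for c in("top","scene"):
    C=cam(c);im=cv2.cvtColor(cv2.imread(f"pics/{c}0.png"),cv2.COLOR_BGR2RGB);B=blue(im)
    T=cam("top")
    for n,uv,yaw,sh in(("empty",(218,163),-.2,0),("full",(392,156),.12,1)):
        g=ray(T,uv,.02);p,e=fit(C,B,[g[0],g[1],yaw],sh,85 if c=="top" else 95)
        print(c,n,np.round(p,4),round(e,1))
        if c=="top":
            o=im.copy();m=render(C,p,sh);cs,_=cv2.findContours((m>127).astype(np.uint8),0,2);cv2.drawContours(im,cs,-1,(255,0,0),1)
    if c=="top":
        for n,b,t in(("claw",(353,192),(341,109)),("bush",(385,191),(371,118)),("flat",(415,182),(400,101)),("point",(447,181),(431,97))):
            pb,pt=ray(C,b,.043),ray(C,t,.043);d=pb-pt
            l=frame([0,0,-p[2]],[pb-[p[0],p[1],0],pt-[p[0],p[1],0]]);print(n,np.round(l[:,:2],4).tolist(),round(np.hypot(*d[:2]),4))
        cv2.imwrite("pics/fit.png",cv2.cvtColor(cv2.resize(im[85:215,140:470],None,fx=2.4,fy=2.4,interpolation=cv2.INTER_CUBIC),cv2.COLOR_RGB2BGR))
E
```

```text
top empty [ 0.5466  0.2083 -0.2083] 202.1
top full [ 0.5691 -0.1977  0.1907] 29.1
claw [[-0.0741, 0.1064], [0.1185, 0.0993]] 0.1927
bush [[-0.0843, 0.0354], [0.0858, 0.0358]] 0.1701
flat [[-0.0761, -0.0346], [0.1131, -0.0365]] 0.1891
point [[-0.0863, -0.1054], [0.1097, -0.1077]] 0.1961
scene empty [ 0.5381  0.2181 -0.3094] 366.2
scene full [ 0.5594 -0.1986  0.1369] 197.7
```

View pics/fit.png

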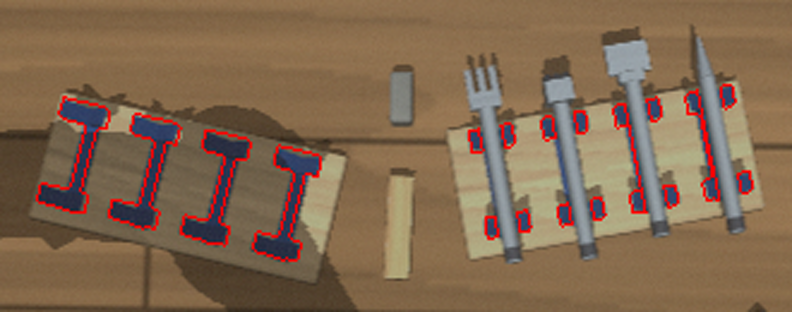

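The top-camera overlay matches the empty rack's four saddles and the full rack's supports to within about a pixel. The working ends point away from the robot. The shank offsets only fit the 8 mm bound if the chisel's x axis points to the working end. I'll go over the empty rack and check it with the wrist camera.

move_arm(travel=[[0.026,-0.028,0.008],[0.026,-0.028,0.008],[0.026,-0.028,0.008],[0.026,-0.028,0.008],[0.026,-0.028,0.008],[0.026,-0.028,0.008],[0.026,-0.028,0.008]], rotation=[[0,0,0.0062],[0,0,0.0062],[0,0,0.0062],[0,0,0.0062],[0,0,0.0062],[0,0,0.0062],[0,0,0.0062]], grip=[0.45,0.45,0.45,0.45,0.45,0.45,0.45], squeeze=30)

```text
time: 1.38
position: [0.3652, 0.4003, 0.2944]
ee_rot: [0.126, 0.992, 0.0, 0.0]
force: [0.7, 0.2, -0.3]
width: 0.0498
gripper_force: 0.0
```

move_arm(travel=[[0.026,-0.028,0.008],[0.026,-0.028,0.008],[0.026,-0.028,0.008],[0.026,-0.028,0.008],[0.026,-0.028,0.008],[0.026,-0.028,0.008],[0.026,-0.028,0.008]], rotation=[[0,0,0.0062],[0,0,0.0062],[0,0,0.0062],[0,0,0.0062],[0,0,0.0062],[0,0,0.0062],[0,0,0.0062]], grip=[0.45,0.45,0.45,0.45,0.45,0.45,0.45])

```text
time: 1.97
position: [0.5472, 0.2043, 0.3505]
ee_rot: [0.104, 0.995, 0.0, 0.0]
force: [0.9, 1.5, 0.3]
width: 0.0414
gripper_force: 0.0
```

```bash
python3 - <<'E'
from h import *
s=sense();im=capture("wrist");cv2.imwrite("pics/w0.png",cv2.cvtColor(im,cv2.COLOR_RGB2BGR))
C=cam("wrist",s);print(np.round(s["position"],4),np.round(s["ee_rot"],4),C[1])
print(fit(C,blue(im),[.5466,.2083,-.2083],0,400))
E
```

```text
[0.5472 0.2043 0.3505] [1.041e-01 9.946e-01 2.000e-04 2.000e-04] [0.47456629 0.21918465 0.49675113]
(array([ 0.5485294 ,  0.20386338, -0.21575401]), np.float64(545.53412890625))
```

View pics/w0.png

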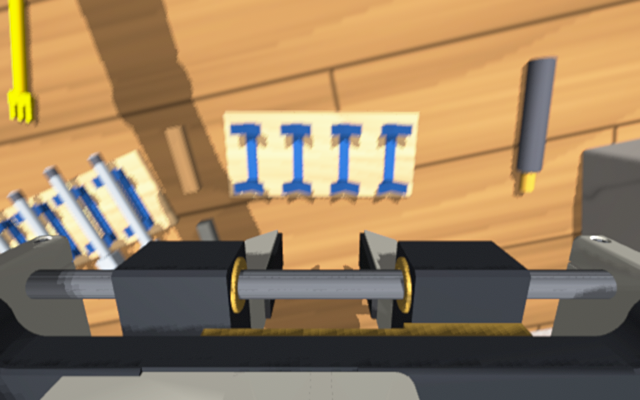

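The wrist view shows the empty rack whole (224–418, 110–198), with part of the full rack at lower left. That part polluted the fit, so I'll refit with a tighter mask and move on to the full rack.

```bash
python3 - <<'E'
from h import *
s=sense();im=capture("wrist");C=cam("wrist",s)
print(fit(C,blue(im),[.5466,.2083,-.2083],0,110))
E
```

```text
(array([ 0.54533947,  0.20677268, -0.21700542]), np.float64(113.5165))
```

move_arm(travel=[[0.003,-0.0335,0],[0.003,-0.0335,0],[0.003,-0.0335,0],[0.003,-0.0335,0],[0.003,-0.0335,0],[0.003,-0.0335,0]], rotation=[[0,0,0.0333],[0,0,0.0333],[0,0,0.0333],[0,0,0.0333],[0,0,0.0333],[0,0,0.0333]], grip=[0.45,0.45,0.45,0.45,0.45,0.45])

```text
time: 2.57
position: [0.5639, 0.0038, 0.3498]
ee_rot: [0.004, 1.0, 0.0, 0.0]
force: [0.8, 0.1, 0.8]
width: 0.041
gripper_force: 0.0
```

move_arm(travel=[[0.003,-0.0335,0],[0.003,-0.0335,0],[0.003,-0.0335,0],[0.003,-0.0335,0],[0.003,-0.0335,0],[0.003,-0.0335,0]], rotation=[[0,0,0.0333],[0,0,0.0333],[0,0,0.0333],[0,0,0.0333],[0,0,0.0333],[0,0,0.0333]], grip=[0.45,0.45,0.45,0.45,0.45,0.45])

```text
time: 3.07
position: [0.5822, -0.1971, 0.3498]
ee_rot: [-0.096, 0.995, 0.0, 0.0]
force: [0.1, -0.4, -1.3]
width: 0.041
gripper_force: 0.0
```

```bash
python3 - <<'E'
from h import *
s=sense();im=capture("wrist");C=cam("wrist",s);print(np.round(s["position"],4),np.round(s["ee_rot"],4))
p,e=fit(C,blue(im),[.5691,-.1977,.1907],1,115);print(p,e)
# local map rectified at z=.043: 1 px = .5 mm, x local -.11..0.14 (up), y local .15..-.15
H=cv2.getPerspectiveTransform(proj(C,frame(p,[(.14,.15,.043),(.14,-.15,.043),(-.11,-.15,.043),(-.11,.15,.043)])).astype(np.float32),np.float32([(0,0),(600,0),(600,500),(0,500)]))
w=cv2.warpPerspective(im,H,(600,500))
for k in range(0,500,40): cv2.putText(w,f"{(.14-k*.0005)*1000:.0f}",(0,k+4),0,.35,(255,0,0));cv2.line(w,(28,k),(600,k),(255,0,0),1)
for y in YS: cv2.line(w,(int((.15-y)*2000),0),(int((.15-y)*2000),500),(255,255,0),1)
cv2.imwrite("pics/w1.png",cv2.cvtColor(w,cv2.COLOR_RGB2BGR))
E
```

```text
[ 0.5822 -0.1971  0.3498] [-9.630e-02  9.954e-01  2.000e-04  1.000e-04]
[ 0.56949901 -0.20163158  0.19323363] 90.10562890625
```

View pics/w1.png

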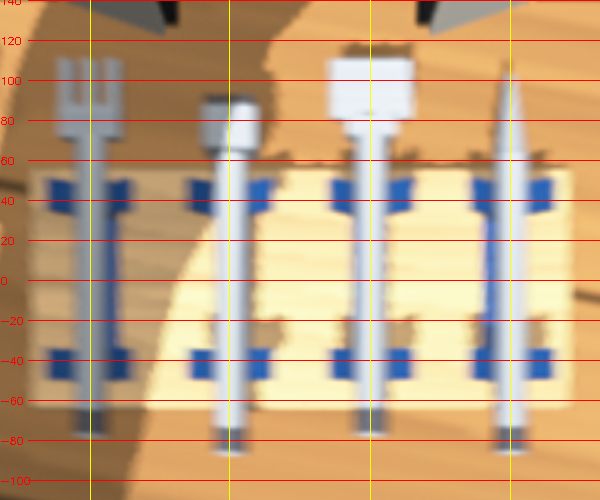

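The rectified wrist view confirms the fit. The supports lie at ±42 and the shanks on the row lines. Butts are at −77 (claw), −86 (bush), −77 (flat) and −86 mm (point), so the origins sit at about +3, −6, +3 and −5 mm. Next I'll grip the claw.

move_arm(travel=[[-0.0075,0.0253,-0.03],[-0.0075,0.0253,-0.03],[-0.0075,0.0253,-0.03],[-0.0075,0.0253,-0.03],[0,0,-0.04],[0,0,-0.04],[0,0,-0.04],[0,0,-0.025]], rotation=[[0,0,0],[0,0,0],[0,0,0],[0,0,0],[0,0,0],[0,0,0],[0,0,0],[0,0,0]], grip=[0.45,0.45,0.45,0.45,0.45,0.45,0.45,0.45])

```text
time: 3.78
position: [0.5504, -0.0936, 0.0814]
ee_rot: [-0.096, 0.995, 0.0, -0.002]
force: [-0.4, 0.8, -0.7]
width: 0.0412
gripper_force: 0.0
```

```bash
python3 - <<'E'
from h import *
s=sense();im=capture("wrist");C=cam("wrist",s);print(np.round(s["position"],4),s["time"])
cv2.imwrite("pics/w2.png",cv2.cvtColor(im,cv2.COLOR_RGB2BGR))
E
```

```text
[ 0.5504 -0.0936  0.0814] 3.7833
```

View pics/w2.png

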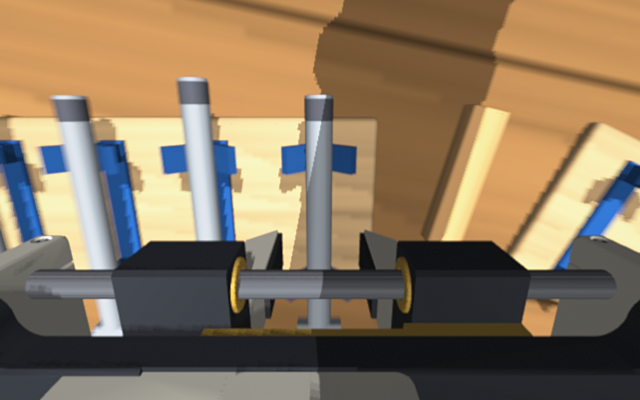

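The claw shank (319, 100–240) lies centred between the fingers (about 278 and 365). I'll descend, grip and lift.

move_arm(travel=[[0,0,-0.02],[0,0,-0.015],[0,0,-0.005],[0,0,0],[0,0,0],[0,0,0],[0,0,0],[0,0,0]], rotation=[[0,0,0],[0,0,0],[0,0,0],[0,0,0],[0,0,0],[0,0,0],[0,0,0],[0,0,0]], grip=[0.45,0.45,0.45,0.45,0,0,0,0])

```text
time: 4.5
position: [0.5528, -0.095, 0.0457]
ee_rot: [-0.095, 0.995, -0.0, 0.001]
force: [0.7, -0.5, -0.3]
width: 0.0191
gripper_force: 0.0
```

move_arm(travel=[[0,0,0],[0,0,0],[0,0,0.01],[0,0,0.02],[0,0,0.03],[0,0,0.03]], rotation=[[0,0,0],[0,0,0],[0,0,0],[0,0,0],[0,0,0],[0,0,0]], grip=[0,0,0,0,0,0])

```text
time: 5.0
position: [0.5511, -0.0952, 0.1355]
ee_rot: [-0.095, 0.995, -0.0, -0.001]
force: [1.0, 0.3, -2.5]
width: 0.0152
gripper_force: 30.0
```

The lift worked. The grip came out a bit high (TCP z = 0.0457), so I'll release at that same height. Carrying to the empty rack's rightmost saddle.

move_arm(travel=[[-0.0035,0.025,0],[-0.0035,0.025,0],[-0.0035,0.025,0],[-0.0035,0.025,0],[-0.0035,0.025,0],[-0.0035,0.025,0],[-0.0035,0.025,0],[-0.0035,0.025,0]], rotation=[[0,0,-0.0506],[0,0,-0.0506],[0,0,-0.0506],[0,0,-0.0506],[0,0,-0.0506],[0,0,-0.0506],[0,0,-0.0506],[0,0,-0.0506]], grip=[0,0,0,0,0,0,0,0])

```text
time: 5.67
position: [0.5237, 0.106, 0.1352]
ee_rot: [0.108, 0.994, -0.0, -0.0]
force: [0.2, 1.0, -1.4]
width: 0.0149
gripper_force: 30.0
```

move_arm(travel=[[0,0,0],[0,0,0],[0,0,0]], rotation=[[0,0,0],[0,0,0],[0,0,0]], grip=[0,0,0])

```text
time: 5.92
position: [0.5242, 0.1044, 0.135]
ee_rot: [0.107, 0.994, -0.0, 0.0]
force: [-0.3, -0.3, -2.2]
width: 0.0148
gripper_force: 30.0
```

```bash
python3 - <<'E'
from h import *
s=sense();im=capture("wrist");print(np.round(s["position"],4),np.round(s["ee_rot"],4),s["force"],s["torque"])
cv2.imwrite("pics/w3.png",cv2.cvtColor(im,cv2.COLOR_RGB2BGR))
E
```

```text
[0.5242 0.1044 0.135 ] [ 1.067e-01  9.943e-01 -3.000e-04  1.000e-04] [-0.321715   -0.26853672 -2.22213943] [-0.01545185  0.06232236  0.03253714]
```

View pics/w3.png

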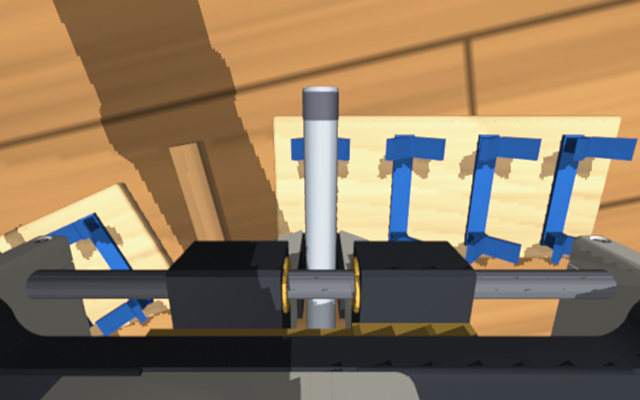

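The claw is held level over the rightmost saddle, with its shank at column 320 and the support at 291–349. Lowering it.

move_arm(travel=[[0,0,-0.02],[0,0,-0.025],[0,0,-0.025],[0,0,-0.012],[0,0,-0.004],[0,0,0],[0,0,0]], rotation=[[0,0,0],[0,0,0],[0,0,0],[0,0,0],[0,0,0],[0,0,0],[0,0,0]], grip=[0,0,0,0,0,0,0])

```text
time: 6.55
position: [0.5248, 0.1042, 0.0494]
ee_rot: [0.108, 0.994, -0.0, 0.0]
force: [0.2, -1.2, -1.2]
width: 0.0149
gripper_force: 30.0
```

move_arm(travel=[[0,0,-0.003],[0,0,0],[0,0,0]], rotation=[[0,0,0],[0,0,0],[0,0,0]], grip=[0,0,0])

```text
time: 6.8
position: [0.525, 0.1049, 0.0465]
ee_rot: [0.107, 0.994, 0.0, 0.001]
force: [0.9, -0.8, -0.9]
width: 0.0155
gripper_force: 30.0
```

move_arm(travel=[[0,0,0],[0,0,0],[0,0,0],[0,0,0],[0,0,0.015],[0,0,0.03],[0,0,0.035],[0,0,0.035]], rotation=[[0,0,0],[0,0,0],[0,0,0],[0,0,0],[0,0,0],[0,0,0],[0,0,0],[0,0,0]], grip=[0.45,0.45,0.45,0.45,0.45,0.45,0.45,0.45])

```text
time: 7.47
position: [0.5235, 0.1049, 0.1617]
ee_rot: [0.107, 0.994, -0.0, -0.001]
force: [1.0, -0.1, -0.4]
width: 0.0413
gripper_force: 0.0
```

```bash
python3 - <<'E'
from h import *
s=sense();im=capture("wrist");print(np.round(s["position"],4),np.round(s["width"],4))
t=capture("top")
C=cam("top");p=[.546,.2075,-.2127]
H=cv2.getPerspectiveTransform(proj(C,frame(p,[(.14,.15,.043),(.14,-.15,.043),(-.11,-.15,.043),(-.11,.15,.043)])).astype(np.float32),np.float32([(0,0),(360,0),(360,300),(0,300)]))
w=cv2.warpPerspective(t,H,(360,300))
im=cv2.resize(im,(440,275));o=np.zeros((300,800,3),np.uint8);o[:,:360]=w;o[:275,360:]=im
cv2.imwrite("pics/w4.png",cv2.cvtColor(o,cv2.COLOR_RGB2BGR))
E
```

```text
[0.5235 0.1049 0.1617] 0.0413
```

View pics/w4.png

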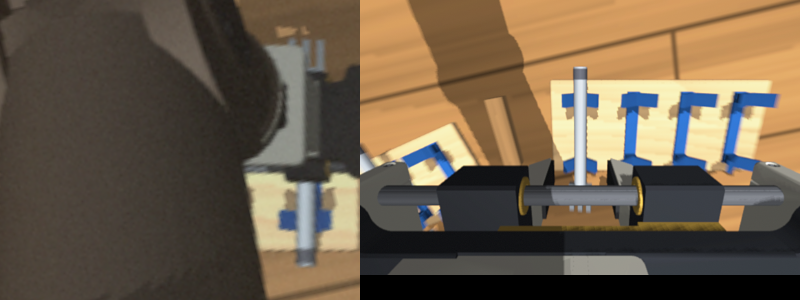

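The claw lies in both Vs of the rightmost saddle. Next is the bush chisel.

move_arm(travel=[[0.0041,-0.0339,0],[0.0041,-0.0339,0],[0.0041,-0.0339,0],[0.0041,-0.0339,0],[0.0041,-0.0339,0],[0.0041,-0.0339,0],[0.0041,-0.0339,0],[0.0041,-0.0339,0]], rotation=[[0,0,0.0506],[0,0,0.0506],[0,0,0.0506],[0,0,0.0506],[0,0,0.0506],[0,0,0.0506],[0,0,0.0506],[0,0,0.0506]], grip=[0.45,0.45,0.45,0.45,0.45,0.45,0.45,0.45])

```text
time: 8.23
position: [0.5567, -0.1675, 0.1603]
ee_rot: [-0.097, 0.995, 0.0, -0.0]
force: [0.8, -0.2, 0.1]
width: 0.0417
gripper_force: 0.0
```

move_arm(travel=[[0,0,0],[0,0,-0.025],[0,0,-0.025],[0,0,-0.025],[0,0,0],[0,0,0]], rotation=[[0,0,0],[0,0,0],[0,0,0],[0,0,0],[0,0,0],[0,0,0]], grip=[0.45,0.45,0.45,0.45,0.45,0.45])

```text
time: 8.73
position: [0.5559, -0.1657, 0.0848]
ee_rot: [-0.095, 0.995, 0.0, -0.002]
force: [1.2, 0.3, 1.0]
width: 0.0412
gripper_force: 0.0
```

move_arm(travel=[[0,0,-0.02],[0,0,-0.02],[0,0,-0.009],[0,0,0],[0,0,0],[0,0,0]], rotation=[[0,0,0],[0,0,0],[0,0,0],[0,0,0],[0,0,0],[0,0,0]], grip=[0.45,0.45,0.45,0.45,0.45,0.45])

```text
time: 9.23
position: [0.5579, -0.1664, 0.0382]
ee_rot: [-0.095, 0.995, -0.0, 0.001]
force: [0.6, 0.1, 0.3]
width: 0.0414
gripper_force: 0.0
```

move_arm(travel=[[0,0,0],[0,0,0],[0,0,0],[0,0,0],[0,0,0],[0,0,0]], rotation=[[0,0,0],[0,0,0],[0,0,0],[0,0,0],[0,0,0],[0,0,0]], grip=[0,0,0,0,0,0])

```text
time: 9.73
position: [0.5569, -0.1649, 0.0369]
ee_rot: [-0.096, 0.995, 0.001, -0.0]
force: [-1.9, 4.9, 5.1]
width: 0.0152
gripper_force: 30.0
```

move_arm(travel=[[0,0,0.015],[0,0,0.03],[0,0,0.03],[0,0,0.03],[-0.0018,0.0338,0],[-0.0018,0.0338,0],[-0.0018,0.0338,0],[-0.0018,0.0338,0]], rotation=[[0,0,0],[0,0,0],[0,0,0],[0,0,0],[0,0,-0.0405],[0,0,-0.0405],[0,0,-0.0405],[0,0,-0.0405]], grip=[0,0,0,0,0,0,0,0])

```text
time: 10.4
position: [0.5492, -0.03, 0.1416]
ee_rot: [-0.013, 1.0, -0.0, -0.0]
force: [-0.0, 0.6, -2.7]
width: 0.0152
gripper_force: 30.0
```

move_arm(travel=[[-0.0018,0.0338,0],[-0.0018,0.0338,0],[-0.0018,0.0338,0],[-0.0018,0.0338,0],[-0.0018,0.0338,0],[-0.0018,0.0338,0],[0,0,0],[0,0,0]], rotation=[[0,0,-0.0405],[0,0,-0.0405],[0,0,-0.0405],[0,0,-0.0405],[0,0,-0.0405],[0,0,-0.0405],[0,0,0],[0,0,0]], grip=[0,0,0,0,0,0,0,0])

```text
time: 11.07
position: [0.5382, 0.1744, 0.1411]
ee_rot: [0.105, 0.995, -0.0, -0.0]
force: [0.2, -1.2, -2.9]
width: 0.0153
gripper_force: 30.0
```

move_arm(travel=[[0,0,-0.02],[0,0,-0.03],[0,0,-0.025],[0,0,-0.018],[0,0,-0.006],[0,-0.001,-0.002],[0,0,0],[0,0,0]], rotation=[[0,0,-0.004],[0,0,0],[0,0,0],[0,0,0],[0,0,0],[0,0,0],[0,0,0],[0,0,0]], grip=[0,0,0,0,0,0,0,0])

```text
time: 11.73
position: [0.5399, 0.1702, 0.0417]
ee_rot: [0.109, 0.994, 0.0, 0.001]
force: [-0.3, -0.1, -3.3]
width: 0.0149
gripper_force: 30.0
```

move_arm(travel=[[0,0.001,-0.002],[0,0,-0.002],[0,0,0],[0,0,0]], rotation=[[0,0,0],[0,0,0],[0,0,0],[0,0,0]], grip=[0,0,0,0])

```text
time: 12.07
position: [0.5397, 0.1722, 0.0372]
ee_rot: [0.109, 0.994, 0.0, 0.001]
force: [1.1, 0.6, -0.1]
width: 0.0152
gripper_force: 30.0
```

Contact: the weight has come off the gripper. I'll release, rise, and go to the flat chisel at (0.579, −0.2335).

move_arm(travel=[[0,0,0],[0,0,0],[0,0,0],[0,0,0],[0,0,0.015],[0,0,0.03],[0,0,0.035],[0,0,0.035]], rotation=[[0,0,0],[0,0,0],[0,0,0],[0,0,0],[0,0,0],[0,0,0],[0,0,0],[0,0,0]], grip=[0.45,0.45,0.45,0.45,0.45,0.45,0.45,0.45])

```text
time: 12.73
position: [0.5383, 0.1714, 0.1526]
ee_rot: [0.109, 0.994, -0.001, -0.001]
force: [1.6, 0.4, -0.8]
width: 0.0416
gripper_force: 0.0
```

move_arm(travel=[[0.0033,-0.0338,0],[0.0033,-0.0338,0],[0.0033,-0.0338,0],[0.0033,-0.0338,0],[0.0033,-0.0338,0],[0.0033,-0.0338,0]], rotation=[[0,0,0.0337],[0,0,0.0337],[0,0,0.0337],[0,0,0.0337],[0,0,0.0337],[0,0,0.0337]], grip=[0.45,0.45,0.45,0.45,0.45,0.45])

```text
time: 13.23
position: [0.5586, -0.0326, 0.1519]
ee_rot: [0.007, 1.0, 0.0, 0.0]
force: [0.3, 0.6, -0.4]
width: 0.041
gripper_force: 0.0
```

move_arm(travel=[[0.0033,-0.0338,0],[0.0033,-0.0338,0],[0.0033,-0.0338,0],[0.0033,-0.0338,0],[0.0033,-0.0338,0],[0.0033,-0.0338,0],[0,0,0],[0,0,0]], rotation=[[0,0,0.0337],[0,0,0.0337],[0,0,0.0337],[0,0,0.0337],[0,0,0.0337],[0,0,0.0337],[0,0,0],[0,0,0]], grip=[0.45,0.45,0.45,0.45,0.45,0.45,0.45,0.45])

```text
time: 13.9
position: [0.5777, -0.2368, 0.1516]
ee_rot: [-0.09, 0.996, -0.001, -0.0]
force: [-0.6, 1.2, -0.3]
width: 0.0412
gripper_force: 0.0
```

```bash
python3 - <<'E'
from h import *
s=sense();im=capture("wrist");t=capture("top");print(np.round(s["position"],4),np.round(s["ee_rot"],4))
C=cam("top");p=[.546,.2075,-.2127]
H=cv2.getPerspectiveTransform(proj(C,frame(p,[(.14,.15,.043),(.14,-.15,.043),(-.11,-.15,.043),(-.11,.15,.043)])).astype(np.float32),np.float32([(0,0),(360,0),(360,300),(0,300)]))
w=cv2.warpPerspective(t,H,(360,300))
for k in(-70,-80,42,-42): cv2.line(w,(0,int((140-k)*1.2)),(360,int((140-k)*1.2)),(255,0,0),1)
im=cv2.resize(im,(440,275));o=np.zeros((300,800,3),np.uint8);o[:,:360]=w;o[:275,360:]=im
cv2.imwrite("pics/w5.png",cv2.cvtColor(o,cv2.COLOR_RGB2BGR))
E
```

```text
[ 0.5777 -0.2368  0.1516] [-9.040e-02  9.959e-01 -5.000e-04 -3.000e-04]
```

View pics/w5.png

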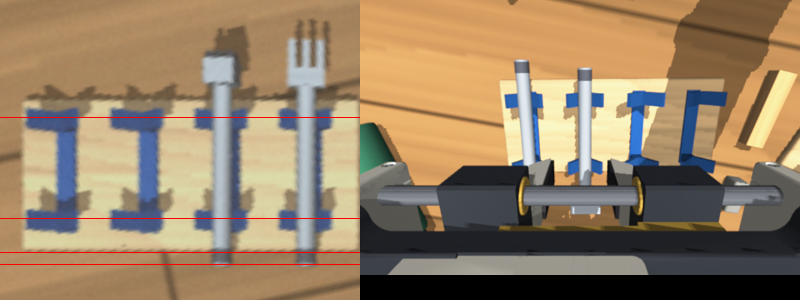

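Bush and claw are both seated, with butts at about −80, so they are centred. The flat chisel is below the jaws, which sit slightly right of it (about 3 mm in y to correct).

move_arm(travel=[[0.001,0.003,-0.02],[0,0,-0.03],[0,0,-0.025],[0,0,0],[0,0,0]], rotation=[[0,0,0.011],[0,0,0],[0,0,0],[0,0,0],[0,0,0]], grip=[0.45,0.45,0.45,0.45,0.45])

```text
time: 14.42
position: [0.579, -0.2288, 0.076]
ee_rot: [-0.099, 0.995, 0.001, -0.001]
force: [-0.6, 0.9, 1.9]
width: 0.0411
gripper_force: 0.0
```

move_arm(travel=[[0,0,-0.02],[0,0,-0.015],[0,0,-0.005],[0,0,0],[0,0,0]], rotation=[[0,0,0],[0,0,0],[0,0,0],[0,0,0],[0,0,0]], grip=[0.45,0.45,0.45,0.45,0.45])

```text
time: 14.83
position: [0.5805, -0.2307, 0.0382]
ee_rot: [-0.098, 0.995, -0.0, 0.001]
force: [-0.2, 0.4, 0.7]
width: 0.0414
gripper_force: 0.0
```

move_arm(travel=[[0,0,0],[0,0,0],[0,0,0],[0,0,0],[0,0,0],[0,0,0]], rotation=[[0,0,0],[0,0,0],[0,0,0],[0,0,0],[0,0,0],[0,0,0]], grip=[0,0,0,0,0,0])

```text
time: 15.33
position: [0.5801, -0.2316, 0.0373]
ee_rot: [-0.098, 0.995, -0.001, 0.001]
force: [0.4, -1.8, 3.3]
width: 0.0154
gripper_force: 30.0
```

move_arm(travel=[[0,0,0.015],[0,0,0.03],[0,0,0.03],[0,0,0.03],[-0.002,0.0364,0],[-0.002,0.0364,0],[-0.002,0.0364,0],[-0.002,0.0364,0]], rotation=[[0,0,0],[0,0,0],[0,0,0],[0,0,0],[0,0,-0.0315],[0,0,-0.0315],[0,0,-0.0315],[0,0,-0.0315]], grip=[0,0,0,0,0,0,0,0])

```text
time: 16.0
position: [0.5706, -0.0833, 0.1415]
ee_rot: [-0.034, 0.999, 0.0, -0.001]
force: [0.3, 1.2, -3.2]
width: 0.015
gripper_force: 30.0
```

move_arm(travel=[[-0.002,0.0364,0],[-0.002,0.0364,0],[-0.002,0.0364,0],[-0.002,0.0364,0],[-0.002,0.0364,0],[-0.002,0.0364,0],[-0.002,0.0364,0]], rotation=[[0,0,-0.0315],[0,0,-0.0315],[0,0,-0.0315],[0,0,-0.0315],[0,0,-0.0315],[0,0,-0.0315],[0,0,-0.0315]], grip=[0,0,0,0,0,0,0])

```text
time: 16.58
position: [0.5564, 0.1715, 0.1413]
ee_rot: [0.075, 0.997, -0.0, -0.001]
force: [1.1, -0.6, -2.7]
width: 0.0149
gripper_force: 30.0
```

move_arm(travel=[[-0.002,0.0364,0],[-0.002,0.0364,0],[0,0,0],[0,0,0]], rotation=[[0,0,-0.0315],[0,0,-0.0315],[0,0,0],[0,0,0]], grip=[0,0,0,0])

```text
time: 16.92
position: [0.5519, 0.246, 0.1408]
ee_rot: [0.103, 0.995, 0.0, -0.001]
force: [0.2, -1.2, -3.8]
width: 0.0148
gripper_force: 30.0
```

move_arm(travel=[[0.0026,-0.004,-0.015],[0,0,-0.03],[0,0,-0.025],[0,0,-0.018],[0,0,-0.008],[0,0,-0.004],[0,0,0],[0,0,0]], rotation=[[0,0,-0.006],[0,0,0],[0,0,0],[0,0,0],[0,0,0],[0,0,0],[0,0,0],[0,0,0]], grip=[0,0,0,0,0,0,0,0])

```text
time: 17.58
position: [0.5568, 0.2382, 0.0426]
ee_rot: [0.109, 0.994, 0.0, 0.0]
force: [0.7, 0.5, -2.6]
width: 0.015
gripper_force: 30.0
```

move_arm(travel=[[-0.0015,0.003,-0.0025],[0,0,-0.002],[0,0,0],[0,0,0]], rotation=[[0,0,0.003],[0,0,0],[0,0,0],[0,0,0]], grip=[0,0,0,0])

```text
time: 17.92
position: [0.5553, 0.2418, 0.0383]
ee_rot: [0.107, 0.994, 0.001, 0.001]
force: [-1.8, -0.8, 4.0]
width: 0.0151
gripper_force: 30.0
```

The flat chisel touches both Vs. I'll release it and go on to the point chisel.

move_arm(travel=[[0,0,0],[0,0,0],[0,0,0],[0,0,0],[0,0,0.015],[0,0,0.03],[0,0,0.035],[0,0,0.035]], rotation=[[0,0,0],[0,0,0],[0,0,0],[0,0,0],[0,0,0],[0,0,0],[0,0,0],[0,0,0]], grip=[0.45,0.45,0.45,0.45,0.45,0.45,0.45,0.45])

```text
time: 18.58
position: [0.5541, 0.2411, 0.153]
ee_rot: [0.108, 0.994, -0.001, -0.001]
force: [1.0, 0.6, 0.3]
width: 0.0416
gripper_force: 0.0
```

move_arm(travel=[[0.002,-0.0364,0],[0.002,-0.0364,0],[0.002,-0.0364,0],[0.002,-0.0364,0],[0.002,-0.0364,0],[0.002,-0.0364,0],[0.002,-0.0364,0],[0.002,-0.0364,0]], rotation=[[0,0,0.027],[0,0,0.027],[0,0,0.027],[0,0,0.027],[0,0,0.027],[0,0,0.027],[0,0,0.027],[0,0,0.027]], grip=[0.45,0.45,0.45,0.45,0.45,0.45,0.45,0.45])

```text
time: 19.25
position: [0.5706, -0.0514, 0.1523]
ee_rot: [-0.001, 1.0, 0.0, 0.0]
force: [0.5, 0.2, 0.2]
width: 0.0412
gripper_force: 0.0
```

move_arm(travel=[[0.002,-0.0364,0],[0.002,-0.0364,0],[0.002,-0.0364,0],[0.002,-0.0364,0],[0.002,-0.0364,0],[0.002,-0.0364,0],[0.002,-0.0364,0],[0,0,0]], rotation=[[0,0,0.027],[0,0,0.027],[0,0,0.027],[0,0,0.027],[0,0,0.027],[0,0,0.027],[0,0,0.027],[0,0,0]], grip=[0.45,0.45,0.45,0.45,0.45,0.45,0.45,0.45])

```text
time: 19.92
position: [0.5823, -0.3145, 0.1525]
ee_rot: [-0.091, 0.996, -0.003, -0.0]
force: [-1.4, -0.5, 0.8]
width: 0.0415
gripper_force: 0.0
```

move_arm(travel=[[0,0,0],[0,0,0]], rotation=[[0,0,0],[0,0,0]], grip=[0.45,0.45])

```text
time: 20.08
position: [0.5846, -0.3039, 0.1518]
ee_rot: [-0.094, 0.996, 0.001, -0.0]
force: [0.2, 0.2, -0.0]
width: 0.0416
gripper_force: 0.0
```

move_arm(travel=[[0,0,-0.02],[0,0,-0.03],[0,0,-0.025],[0,0,0],[0,0,0]], rotation=[[0,0,0.004],[0,0,0],[0,0,0],[0,0,0],[0,0,0]], grip=[0.45,0.45,0.45,0.45,0.45])

```text
time: 20.5
position: [0.5844, -0.3022, 0.0764]
ee_rot: [-0.098, 0.995, 0.001, -0.001]
force: [0.6, 0.4, 0.5]
width: 0.0415
gripper_force: 0.0
```

move_arm(travel=[[0,0,-0.02],[0,0,-0.015],[0,0,-0.005],[0,0,0],[0,0,0]], rotation=[[0,0,0],[0,0,0],[0,0,0],[0,0,0],[0,0,0]], grip=[0.45,0.45,0.45,0.45,0.45])

```text
time: 20.92
position: [0.5856, -0.3045, 0.0388]
ee_rot: [-0.097, 0.995, -0.0, 0.001]
force: [0.2, 0.1, 0.7]
width: 0.0412
gripper_force: 0.0
```

move_arm(travel=[[0,0,0],[0,0,0],[0,0,0],[0,0,0],[0,0,0],[0,0,0]], rotation=[[0,0,0],[0,0,0],[0,0,0],[0,0,0],[0,0,0],[0,0,0]], grip=[0,0,0,0,0,0])

```text
time: 21.42
position: [0.5846, -0.3022, 0.0376]
ee_rot: [-0.097, 0.995, 0.002, -0.0]
force: [-2.0, 6.6, 7.6]
width: 0.015
gripper_force: 30.0
```

move_arm(travel=[[0,0,0.015],[0,0,0.03],[0,0,0.03],[0,0,0.03],[-0.001,0.036,0],[-0.001,0.036,0],[-0.001,0.036,0],[-0.001,0.036,0]], rotation=[[0,0,0],[0,0,0],[0,0,0],[0,0,0],[0,0,-0.024],[0,0,-0.024],[0,0,-0.024],[0,0,-0.024]], grip=[0,0,0,0,0,0,0,0])

```text
time: 22.08
position: [0.5801, -0.1591, 0.1423]
ee_rot: [-0.048, 0.999, 0.0, -0.0]
force: [0.6, 1.0, -2.1]
width: 0.0152
gripper_force: 30.0
```

move_arm(travel=[[-0.001,0.036,0],[-0.001,0.036,0],[-0.001,0.036,0],[-0.001,0.036,0],[-0.001,0.036,0],[-0.001,0.036,0],[-0.001,0.036,0]], rotation=[[0,0,-0.024],[0,0,-0.024],[0,0,-0.024],[0,0,-0.024],[0,0,-0.024],[0,0,-0.024],[0,0,-0.024]], grip=[0,0,0,0,0,0,0])

```text
time: 22.67
position: [0.5731, 0.0931, 0.1422]
ee_rot: [0.036, 0.999, -0.0, -0.0]
force: [0.8, 0.2, -2.2]
width: 0.015
gripper_force: 30.0
```

move_arm(travel=[[-0.001,0.036,0],[-0.001,0.036,0],[-0.001,0.036,0],[-0.001,0.036,0],[-0.001,0.036,0],[-0.001,0.036,0],[0,0,0],[0,0,0]], rotation=[[0,0,-0.024],[0,0,-0.024],[0,0,-0.024],[0,0,-0.024],[0,0,-0.024],[0,0,-0.024],[0,0,0],[0,0,0]], grip=[0,0,0,0,0,0,0,0])

```text
time: 23.33
position: [0.5662, 0.3109, 0.1415]
ee_rot: [0.104, 0.995, 0.0, -0.001]
force: [0.3, -1.0, -2.9]
width: 0.0151
gripper_force: 30.0
```

move_arm(travel=[[0,0,0],[0,0,0]], rotation=[[0,0,0],[0,0,0]], grip=[0,0])

```text
time: 23.5
position: [0.5679, 0.3057, 0.1421]
ee_rot: [0.108, 0.994, -0.001, -0.0]
force: [0.4, 0.3, -3.7]
width: 0.0149
gripper_force: 30.0
```

move_arm(travel=[[0.0005,0.004,-0.015],[0,0,-0.03],[0,0,-0.025],[0,0,-0.018],[0,0,-0.008],[0,0,-0.004],[0,0,0],[0,0,0]], rotation=[[0,0,0],[0,0,0],[0,0,0],[0,0,0],[0,0,0],[0,0,0],[0,0,0],[0,0,0]], grip=[0,0,0,0,0,0,0,0])

```text
time: 24.17
position: [0.5691, 0.3112, 0.0433]
ee_rot: [0.107, 0.994, 0.0, 0.001]
force: [-0.3, -0.4, -2.0]
width: 0.0149
gripper_force: 30.0
```

move_arm(travel=[[0,-0.0005,-0.003],[0,0,-0.002],[0,0,0],[0,0,0]], rotation=[[0,0,0],[0,0,0],[0,0,0],[0,0,0]], grip=[0,0,0,0])

```text
time: 24.5
position: [0.5693, 0.311, 0.0392]
ee_rot: [0.107, 0.994, 0.001, 0.001]
force: [-1.6, -1.3, 8.6]
width: 0.0153
gripper_force: 30.0
```

Contact. I'll release, rise, and move clear to the robot's right for a final look.

move_arm(travel=[[0,0,0],[0,0,0],[0,0,0],[0,0,0],[0,0,0.015],[0,0,0.03],[0,0,0.035],[0,0,0.035]], rotation=[[0,0,0],[0,0,0],[0,0,0],[0,0,0],[0,0,0],[0,0,0],[0,0,0],[0,0,0]], grip=[0.45,0.45,0.45,0.45,0.45,0.45,0.45,0.45])

```text
time: 25.17
position: [0.5678, 0.3107, 0.153]
ee_rot: [0.107, 0.994, -0.001, -0.0]
force: [0.4, -0.3, -0.3]
width: 0.0413
gripper_force: 0.0
```

move_arm(travel=[[0,-0.035,0.02],[0,-0.035,0.02],[0,-0.035,0.02],[0,-0.035,0.02],[0,-0.035,0.02],[0,-0.035,0],[0,-0.035,0],[0,-0.035,0]], rotation=[[0,0,0],[0,0,0],[0,0,0],[0,0,0],[0,0,0],[0,0,0],[0,0,0],[0,0,0]], grip=[0.45,0.45,0.45,0.45,0.45,0.45,0.45,0.45])

```text
time: 25.83
position: [0.5682, 0.0295, 0.2529]
ee_rot: [0.107, 0.994, 0.0, 0.001]
force: [0.4, -0.7, 0.3]
width: 0.0412
gripper_force: 0.0
```

move_arm(travel=[[0,-0.035,0],[0,-0.035,0],[0,-0.035,0],[0,-0.035,0],[0,-0.035,0],[0,-0.035,0],[0,0,0],[0,0,0]], rotation=[[0,0,0],[0,0,0],[0,0,0],[0,0,0],[0,0,0],[0,0,0],[0,0,0],[0,0,0]], grip=[0.45,0.45,0.45,0.45,0.45,0.45,0.45,0.45])

```text
time: 26.5
position: [0.5676, -0.1818, 0.2524]
ee_rot: [0.11, 0.994, -0.0, 0.0]
force: [-0.1, 0.2, 0.3]
width: 0.0409
gripper_force: 0.0
```

```bash
python3 - <<'E'
from h import *
t=capture("top");sc=capture("scene")
C=cam("top");p=[.546,.2075,-.2127]
H=cv2.getPerspectiveTransform(proj(C,frame(p,[(.14,.15,.043),(.14,-.15,.043),(-.11,-.15,.043),(-.11,.15,.043)])).astype(np.float32),np.float32([(0,0),(360,0),(360,300),(0,300)]))
w=cv2.warpPerspective(t,H,(360,300))
for k in(-80,42,-42): cv2.line(w,(0,int((140-k)*1.2)),(360,int((140-k)*1.2)),(255,0,0),1)
o=np.zeros((300,800,3),np.uint8);o[:,:360]=w;o[:,360:]=cv2.resize(sc[140:290,320:540],(440,300),interpolation=cv2.INTER_CUBIC)
cv2.imwrite("pics/w6.png",cv2.cvtColor(o,cv2.COLOR_RGB2BGR))
E
```

```text
(no output)
```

View pics/w6.png

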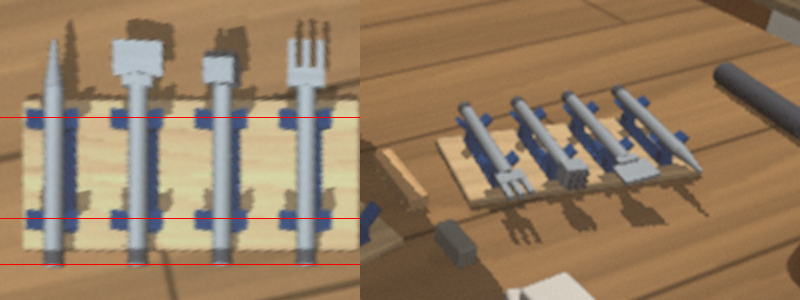

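All four chisels are seated level in both Vs with butts at about −80 mm, so they are centred. From left to right they are point, flat, bush and claw, the reverse of the start.

```bash
python3 -c "
from bench import *
print(close_job())"
```

```text
the job is handed in; nothing more can be done
None
```

The four chisels now lie in the other rack in reverse order (left to right: point, flat, bush, claw), each resting in both Vs and centred to within a few millimetres on the last picture, and the job was handed in after about 27 s with nothing dropped.

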